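# Stand the weighted float on the balance

### The job

The frosted-glass float lying in the cradle has its lead ballast hidden in one end: find by feel which end is the heavy one, and leave the float standing upright by itself, heavy end down, on the pan of the balance. The glass is thin and the balance is delicate: squeeze the float only lightly, do not drop it or press hard on the pan, and leave everything else on the bench where it is.

Things in the scene. Friction and masses are not known exactly. Their poses are not given: they have to be found in the camera images.
- float_center (a point): Centre of the float, on its axis, half-way along; its own x axis runs along its length. A closed white frosted-glass cylinder, 30 mm in diameter, 104 mm long, a thin grey band 36 mm either side of the middle. Both ends look alike: shallow domes (the last 5 mm). At the start it lies level in the cradle.
- float: The same float (origin and axes as above), about 0.25 kg, varying by a fifth. Lead in one end, unseen: centre of mass 24 mm from the middle. On its domed heavy end it rights itself and stands; on the light end it topples. Breaks if the fingers' forces on it, both fingers added, pass 90 N (so grip with 30 N or less), or if it strikes the bench or the balance with over 20 N.
- cradle: Fixed rest in which the float lies, origin at the centre of its underside, x along the float, z up: 120 x 58 mm plate, 10 mm thick, two white V supports, 12 mm thick, 41 mm either side of the middle, 54 mm wide, 56 mm tall. Between them the float is free at both sides; its axis lies 55 mm above the bench. It may be turned most ways round.
- balance: Fixed top-pan balance, white, 210 mm (x) by 170 mm (y), 54 mm tall; origin at the centre of its underside, z up, its low front with the display towards its -x.
- pan_top (a point): Centre of the upper face of the balance's round steel pan, 104 mm in diameter and 4 mm thick, 74 mm above the bench when empty, 25 mm from the balance's origin along its x. z up.
- pan (a joint): How far the sprung pan is pressed down, m: 0 empty, 0.8 mm for every newton laid on it (the float alone sinks it about 2 mm). Beyond 6 mm (about 7 N) the balance is overloaded.
- beaker: Bystander, not part of the job: open glass beaker, 68 mm across, 90 mm tall; origin at the centre of its underside.
- flask: Bystander, not part of the job: glass conical flask, 80 mm across, 120 mm tall; origin at the centre of its underside.
- stopper: Bystander, not part of the job: black rubber stopper, 28 mm across, 28 mm tall; origin at the centre of its underside.
- weight: Bystander, not part of the job: steel knob weight, 28 mm across, 36 mm tall; origin at the centre of its underside.
- dish: Bystander, not part of the job: small white porcelain bowl, 84 mm across, 22 mm tall; origin at the centre of its underside.
- spatula: Bystander, not part of the job: narrow steel lab spatula lying flat, 170 mm long; origin at the centre of its underside.
- reagent: Bystander, not part of the job: small brown glass bottle, 54 mm across, 100 mm tall; origin at the centre of its underside.
Things that resemble listed ones, but are neither listed nor needed, are in the scene too. Of the things that look like the float, the middle-sized one is meant.

How it is judged:
At the end, for the whole second after the job is handed in: The float stands by itself on the pan, its axis within 10 degrees of upright (only the heavy end down can stand), its axis within 45 mm of the pan's centre, at rest and released (angle between the x axis of float_center and the z axis of balance, either way round below 0.17 rad and horizontal distance between float_center and pan_top below 0.045 m and z of float_center in the frame of pan_top between 0.047 and 0.056 m and value of joint pan above 0.0008 m and linear speed of float below 0.03 m/s and angular speed of float below 0.5 rad/s); the robot touches nothing.
It fails at once if the float is squeezed with more than 90 N (over both fingers) (contact force between the fingers and float above 90 N).
It fails at once if the pan is pressed down more than 6 mm (overloaded) (value of joint pan above 0.006 m).
It fails at once if the float strikes the bench or the balance with more than 20 N (contact force between float and table above 20 N or contact force between float and balance above 20 N).
It fails at once if a bystander is moved more than 20 mm (distance of any of beaker, flask, stopper, weight, dish, spatula, reagent from where it was at the start of the episode above 0.02 m).
It also fails if it takes over 58 s, if anything falls off the work surface, if the arm or the gripper's body presses on something with over 40 N, if the wrist force passes 120 N, or if a joint passes its speed limit or range.

### The arm

A 7-joint arm with a two-finger parallel gripper is mounted at the origin on the work surface. World frame = base frame: x ahead of the robot, y to its left, z up, the work surface at z = 0. Lengths are in m, angles in rad, forces in N, time in s.
With the tool pointing down it reaches from about 0.4 to 0.85 m from the base axis. Payload 4.5 kg.
Tool frame: the origin (TCP) lies midway between the tips of the shut fingers; the grasp point (between the pads) lies 19 mm behind it; z points along the fingers, y is the direction in which the jaws open and shut (so a half turn about z gives the same grasp; the last joint's range is limited). The gripper opens to 85 mm and grips with 20 to 120 N. Pads are 22 mm wide; open, the fingers measure 114 mm over their backs; the gripper's body (76 mm by 85 mm) begins 54 mm behind the grasp point. The pads swing forward as they close: fully open they stand 13 mm farther back than shut.
Start: joints at [-1.312, 0.689, -0.195, 1.565, 0.157, 0.902, -0.215], TCP at [0.139, 0.609, 0.231] pointing down, gripper open.
Joint ranges: [-3.01, 3.01], [-0.46, 2.08], [-1.47, 1.51], [0.13, 2.56], [-1, 4.14], [0.04, 2.09], [-2.66, 2.66]. Speed limits (rad/s): [2.57, 2.57, 3.14, 3.14, 3.14, 3.14, 3.14].

### API

Orientations are given as [roll, pitch, yaw] about the fixed x, y, z axes, in that order (R = Rz(yaw) Ry(pitch) Rx(roll)).
In Python, from bench import arm gives the robot as it stands. The module is installed in compiled form; this text tells all that it offers.
- The arm moves only by the tool step_arm, never from a script. Its argument "steps" is a list of rows, each a list of 3 entries, a list of its own where there are three numbers: the gripper's target within -1 to 1 (fully open at 1, half-way at 0, shut at -1), then the shift along the tool's x, y, z in units of 60 mm (1.0 is 60 mm), then the turn about the tool's z in units of 8 degrees (1.0 is 8 degrees). In form: [[hand, [dx, dy, dz], yaw], ...]. A call has exactly 5 rows; each row shifts and turns the commanded pose from where the row before left it, along the tool's axes as they then stand; what a row does not reach is not made up. A row lasts 1/8 s, in which the tool goes at most 62.5 mm and 10.7 degrees, less where a joint would pass 70% of its speed; a pose out of reach is approached as far as the arm can. A call is refused whole if a number of a shift passes 1 or a number of a turn 1, either way. A call with a gripper value outside its range is refused whole. The fingers move at their own pace and stop on an object; "force" is the grip in N (left out, the last holds). Time passes only in rows, so rows that do not move let the fingers close, or fill a call up. It gives the time, the measured TCP pose, the force and the opening at its end, in the units of the state.
- arm.get_state(): the state, without advancing time (a new reading comes with each control period).
- arm.camera(name): name is "scene" or "top" or "wrist"; returns (picture, depth): 384x512x3 uint8, red, green, blue; 384x512 float32, m along the optical axis (not along the pixel's ray), 0 where there is no reading.
- arm.get_calibration(name): a dict with "fx", "fy", "cx", "cy" (pixels), "k1" (the pictures are not rectified: a ray, as slopes to the right and down, at radius r is drawn at 1 + k1 r^2 times it, then the intrinsics apply), "R" (3x3) and "t" (3): a world point X has camera coordinates R X + t; the wrist camera has in their place "T_tool_cam" (4x4, takes a point from camera to tool coordinates, whose origin is the TCP and whose axes are the flange's). Camera axes: x right, y down, z forward; pixel columns grow to the right and rows downward; lengths in m; the calibration is good to about 2 mm. A picture is of the moment at which its call begins: read the wrist's pose just before it. get_calibration takes no time and is no camera call.
- arm.close_job(): hands the job in, once; it reports no verdict.
Trained networks look in the newest picture that a camera, given by its name, has taken for a name from the list of things; names that differ only in an ending like _2 or _b are one class to them, and where a whole thing is asked for, a point or a joint stands for the part that bears it (a point fixed in the world has none). Each returns a list of dicts, best first, with "conf" (0 to 1); they miss things now and then, are a little off and sometimes report something else, mostly with a low value. They report only what shows in the picture. A call takes as long as a camera call. They do not tell look-alikes from the thing itself.
- arm.spot_in(camera, query): "xy" ([column, row] in pixels, amid what is visible of it).
- arm.pinpoint(camera, query): "xy" ([column, row] in pixels: a listed point, or the origin of a listed thing).
The state is a dict: "time": time; "joint_pos": joint angles; "qvel": joint speeds; "tau": joint torques, N m; "tcp_pos": TCP position; "tcp_rot": TCP orientation; "ft_force": force on the tool from outside, world axes, zero at the start; "moment": the same for the moment, N m; "finger_gap": finger opening in m.
Only numpy, scipy, OpenCV 4.12 (cv2) and the standard library are available. Lean on these libraries where they do the work, as an engineer would, in place of code of your own. Each camera call takes 0.05 s, during which the arm holds its last target. There are 200 camera calls.

## Working session

There is one attempt and no reset: what is moved stays moved. The work goes in short steps, Python scripts to look and compute and a tool call to move; the robot and the scene stay as the last step left them, time stands still between calls to the robot, and variables do not carry over. Pictures are saved under pics/ and viewed, on a budget of 10 in all, crops included, one or two more only if the job needs it, and the job is handed in when it is done.

Besides the shell and the picture viewer there is one more tool, called after "Call:" by a JSON object that holds its "op" and its "data", one argument or row to a line. step_arm: Moves the arm, as the interface text tells. Its arguments: {"type":"object","properties":{"steps":{"type":"array"},"force":{"type":"number"}},"required":["steps"]}

```bash
mkdir -p pics
cat > h.py <<'E'
import numpy as np,cv2
from bench import arm
from scipy.spatial.transform import Rotation as Ro
def cam(n):
    s=arm.get_state();p,d=arm.camera(n);return s,p,d
def ray(c,xy):
    K=np.array([[c['fx'],0,c['cx']],[0,c['fy'],c['cy']],[0,0,1.]])
    return cv2.undistortPoints(np.array([[xy]],float),K,np.array([c['k1'],0,0,0.]))[0,0]
def world(n,s,xy,z=None,depth=None):
    c=arm.get_calibration(n);u=ray(c,xy);v=np.array([u[0],u[1],1])
    if n=='wrist':
        T=np.eye(4);T[:3,:3]=Ro.from_euler('xyz',s['tcp_rot']).as_matrix() ;T[:3,3]=s['tcp_pos']
        M=T@np.array(c['T_tool_cam']);R=M[:3,:3];o=M[:3,3]
    else:
        R=np.array(c['R']).T;o=-R@np.array(c['t'])
    w=R@v
    k=depth if z is None else (z-o[2])/w[2]
    return o+k*w
def dep(d,xy):
    x,y=map(int,np.round(xy));a=d[y-2:y+3,x-2:x+3];a=a[a>0];return float(np.median(a)) if a.size else 0
E
python3 - <<'E'
from h import *
print(arm.get_state())
for n in('scene','top'):
    s,p,d=cam(n);cv2.imwrite(f'pics/{n}0.png',p[:,:,::-1])
    for q in('float_center','float','cradle','balance','pan_top','beaker','flask','reagent','weight','stopper','dish','spatula'):
        for r in (arm.pinpoint(n,q))[:3]:
            k=dep(d,r['xy']);print(n,q,np.round(r['xy']),round(r['conf'],2),np.round(world(n,s,r['xy'],depth=k),3) if k else None)
E
```

```text
{'time': 0.0, 'joint_pos': array([-1.31220373,  0.68997364, -0.19450489,  1.56638342,  0.15729241,
        0.90248067, -0.21511435]), 'qvel': array([-0.00027981, -0.00096051, -0.00051847,  0.00078136, -0.00362027,
        0.00147336, -0.0008603 ]), 'tau': array([ 1.18458807e-03, -5.39618218e+01, -1.26632050e+00, -1.58544517e+01,
        9.05224500e-03,  9.52132250e-03, -3.18052571e-06]), 'tcp_pos': array([0.13922005, 0.60861676, 0.23047977]), 'tcp_rot': array([-3.13974288e+00,  1.34931498e-04,  2.91686336e+00]), 'ft_force': array([0.50846369, 0.51246769, 0.66790494]), 'moment': array([ 0.02362012, -0.00517792, -0.0084371 ]), 'finger_gap': 0.08544445322061392}
scene float_center [194. 293.] 0.77 [ 0.577 -0.347  0.04 ]
scene float_center [221. 239.] 0.71 [ 0.549 -0.181  0.067]
scene float_center [188. 233.] 0.68 [ 0.43  -0.182  0.024]
scene float [190. 291.] 0.83 [ 0.566 -0.349  0.042]
scene float [220. 239.] 0.8 [ 0.549 -0.184  0.067]
scene float [187. 234.] 0.69 [ 0.43  -0.185  0.024]
scene cradle [220. 253.] 0.74 [ 0.547 -0.19   0.012]
scene balance [279. 168.] 0.97 [0.536 0.185 0.0
[... 733 characters left out ...]
0.039]
top float [307. 196.] 0.8 [ 0.55  -0.177  0.071]
top float [308. 234.] 0.47 [ 0.419 -0.181  0.022]
top cradle [306. 200.] 0.54 [ 0.533 -0.172  0.067]
top balance [194. 210.] 0.61 [0.498 0.216 0.074]
top pan_top [187. 196.] 0.74 [0.545 0.242 0.075]
top beaker [247. 150.] 0.58 [0.733 0.036 0.008]
top flask [141. 171.] 0.83 [0.64  0.414 0.051]
top reagent [146. 254.] 0.75 [0.346 0.374 0.071]
top weight [279. 155.] 0.45 [ 0.71  -0.083  0.017]
top stopper [255. 243.] 0.62 [0.388 0.007 0.027]
top stopper [306. 197.] 0.46 [ 0.546 -0.173  0.072]
top stopper [143. 170.] 0.45 [0.645 0.409 0.046]
top dish [329. 148.] 0.81 [ 0.744 -0.271  0.006]
top spatula [384. 252.] 0.45 [ 0.357 -0.461  0.001]
```

Run:
```python
import cv2,numpy as np
a=cv2.imread('pics/scene0.png');b=cv2.imread('pics/top0.png')
c=cv2.resize(a[180:340,80:300],None,fx=2.7,fy=2.7,interpolation=2)
e=cv2.resize(b[120:280,120:400],None,fx=2.8,fy=2.8,interpolation=2)
cv2.imwrite('pics/s1.png',c);cv2.imwrite('pics/t1.png',e)
```

```text
(no output)
```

View pics/s1.png

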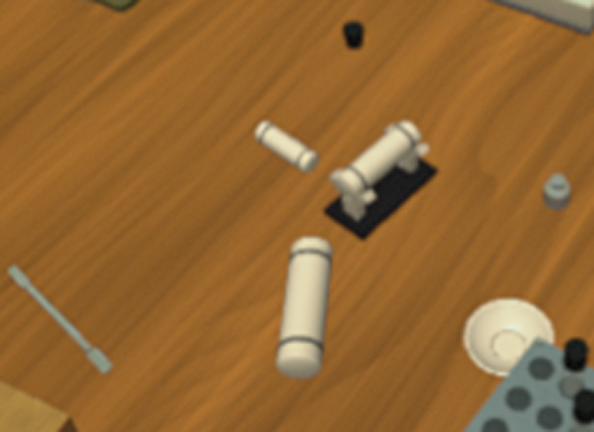

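View pics/t1.png

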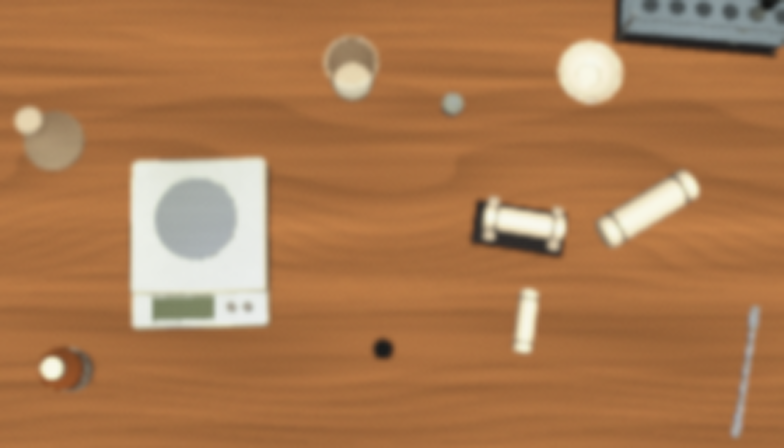

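In the top crop there are three float-like cylinders: a large one at (650,208), one in the cradle at (524,222) and a small one at (526,320). The one in the cradle is middle-sized and rests on the V supports, so it is the float. The enlarged scene crop agrees, showing it at (378,157) on the supports. It lies roughly along world y. Next I'll plan the flight there.

```bash
cat >> h.py <<'E'
def plan(p,yaw,goals):
    """goals: (xyz, yaw, nrows) -> rows; tool pointing down"""
    p=np.array(p,float);rows=[]
    for g,y,n in goals:
        g=np.array(g,float);d=(g-p)/n;dy=(y-yaw)/n
        for i in range(n):
            c,s=np.cos(yaw),np.sin(yaw)
            rows.append([round((c*d[0]+s*d[1])/.06,2),round((s*d[0]-c*d[1])/.06,2),round(-d[2]/.06,2),round(-np.degrees(dy)/8,2)])
            yaw+=dy
        p=g
    for i,r in enumerate(rows):print(i,r[:3],r[3])
E
python3 - <<'E'
from h import *
s=arm.get_state();y0=s['tcp_rot'][2]
plan(s['tcp_pos'],y0,[((.44,.27,.23),y0-.75,8),((.545,-.18,.22),np.radians(82.7),8)])
E
```

```text
0 [np.float64(-0.77), np.float64(-0.55), np.float64(0.0)] 0.67
1 [np.float64(-0.82), np.float64(-0.48), np.float64(0.0)] 0.67
2 [np.float64(-0.86), np.float64(-0.4), np.float64(0.0)] 0.67
3 [np.float64(-0.89), np.float64(-0.31), np.float64(0.0)] 0.67
4 [np.float64(-0.92), np.float64(-0.23), np.float64(0.0)] 0.67
5 [np.float64(-0.93), np.float64(-0.14), np.float64(0.0)] 0.67
6 [np.float64(-0.94), np.float64(-0.06), np.float64(0.0)] 0.67
7 [np.float64(-0.94), np.float64(0.03), np.float64(0.0)] 0.67
8 [np.float64(-0.9), np.float64(-0.35), np.float64(0.02)] 0.65
9 [np.float64(-0.93), np.float64(-0.26), np.float64(0.02)] 0.65
10 [np.float64(-0.95), np.float64(-0.18), np.float64(0.02)] 0.65
11 [np.float64(-0.96), np.float64(-0.09), np.float64(0.02)] 0.65
12 [np.float64(-0.96), np.float64(-0.0), np.float64(0.02)] 0.65
13 [np.float64(-0.96), np.float64(0.08), np.float64(0.02)] 0.65
14 [np.float64(-0.95), np.float64(0.17), np.float64(0.02)] 0.65
15 [np.float64(-0.93), np.float64(0.25), np.float64(0.02)] 0.65
```

Call:
{"op": "step_arm", "data": {
  "steps": [
    [1, [-0.77, -0.55, 0], 0.67],
    [1, [-0.82, -0.48, 0], 0.67],
    [1, [-0.86, -0.4, 0], 0.67],
    [1, [-0.89, -0.31, 0], 0.67],
    [1, [-0.92, -0.23, 0], 0.67]
  ],
  "force": 20
}}

```text
time: 1.92
tcp_pos: [0.3291, 0.3956, 0.2316]
tcp_rot: [3.141, -0.0, 2.446]
ft_force: [1.2, -0.0, 0.2]
finger_gap: 0.0857
```

Call:
{"op": "step_arm", "data": {
  "steps": [
    [1, [-0.93, -0.14, 0], 0.67],
    [1, [-0.94, -0.06, 0], 0.67],
    [1, [-0.94, 0.03, 0], 0.67],
    [1, [-0.9, -0.35, 0.02], 0.65],
    [1, [-0.93, -0.26, 0.02], 0.65]
  ]
}}

```text
time: 2.55
tcp_pos: [0.4674, 0.1555, 0.229]
tcp_rot: [3.141, -0.0, 1.984]
ft_force: [0.0, 0.5, 0.1]
finger_gap: 0.0857
```

Call:
{"op": "step_arm", "data": {
  "steps": [
    [1, [-0.95, -0.18, 0.02], 0.65],
    [1, [-0.96, -0.09, 0.02], 0.65],
    [1, [-0.96, 0, 0.02], 0.65],
    [1, [-0.96, 0.08, 0.02], 0.65],
    [1, [-0.95, 0.17, 0.02], 0.65]
  ]
}}

```text
time: 3.18
tcp_pos: [0.5332, -0.1261, 0.2231]
tcp_rot: [3.141, -0.0, 1.531]
ft_force: [0.8, 0.5, 0.5]
finger_gap: 0.0852
```

Call:
{"op": "step_arm", "data": {
  "steps": [
    [1, [-0.93, 0.25, 0.02], 0.65],
    [1, [0, 0, 0], 0],
    [1, [0, 0, 0], 0],
    [1, [0, 0, 0], 0],
    [1, [0, 0, 0], 0]
  ]
}}

```text
time: 3.8
tcp_pos: [0.5457, -0.1791, 0.2218]
tcp_rot: [-3.142, -0.001, 1.445]
ft_force: [0.5, -0.8, 0.0]
finger_gap: 0.0849
```

Run:
```python
from h import *
s,p,d=cam('wrist');cv2.imwrite('pics/w1.png',p[:,:,::-1])
print(s['moment'],s['tcp_rot'])
for r in arm.pinpoint('wrist','float_center')[:3]: print(r['xy'],r['conf'],world('wrist',s,r['xy'],z=.055))
P=[];
for v in range(0,384,2):
    for u in range(0,512,2):
        if d[v,u]>0 and p[v,u].min()>130:
            w=world('wrist',s,(u,v),depth=d[v,u])
            if .058<w[2]<.08 and np.hypot(*(w[:2]-[.545,-.18]))<.08: P.append(w)
P=np.array(P);print(len(P),P[:,2].max())
Q=P[:,:2].astype(np.float32)
vx,vy,x,y=cv2.fitLine(Q,cv2.DIST_HUBER,0,.001,.001).ravel();print(vx,vy,x,y,np.degrees(np.arctan2(vy,vx)))
t=(Q-[x,y])@[vx,vy];print(np.percentile(t,[0,1,50,99,100]));m=(t.min()+t.max())/2;print('mid',x+m*vx,y+m*vy)
print('rect',cv2.minAreaRect(Q))
```

```text
[ 0.02857358 -0.04419307 -0.02378227] [-3.14150763e+00 -8.06842534e-04  1.44483263e+00]
[283.2, 283.6] 0.68 [ 0.56291732 -0.32284701  0.055     ]
[161.4, 182.0] 0.65 [ 0.43909878 -0.17474602  0.055     ]
[251.7, 172.2] 0.61 [ 0.5421169  -0.17647636  0.055     ]
572 0.07317279010456168
0.13780183 0.9904598 0.5390602 -0.18553458 82.07933
[-0.04000463 -0.03879008  0.0128126   0.05852825  0.05863263]
mid 0.54034364 -0.17630944
rect ((0.5411568880081177, -0.17641884088516235), (0.0986318439245224, 0.027952810749411583), 82.021728515625)
```

View pics/w1.png

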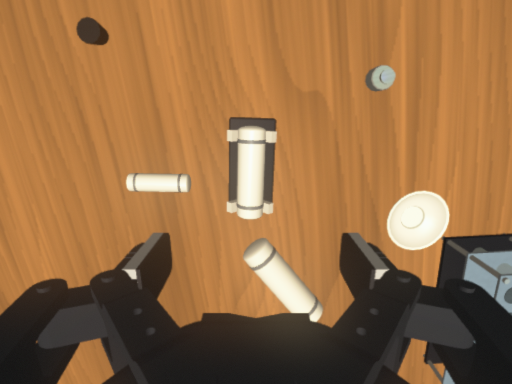

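The picture shows the cradled float at about (251,172), between the V supports and clear of its neighbours. The fit gives a centre of (0.541,-0.176), a yaw of 82° and a top at 0.073, which all match the description. I'll descend, grip at the middle, and lift a little to feel the balance.

Call:
{"op": "step_arm", "data": {
  "steps": [
    [1, [0.03, -0.09, 0.75], 0.1],
    [1, [0, 0, 0.8], 0],
    [1, [0, 0, 0.8], 0],
    [1, [0, 0, 0.78], 0],
    [1, [0, 0, 0], 0]
  ]
}}

```text
time: 4.53
tcp_pos: [0.5379, -0.177, 0.0311]
tcp_rot: [-3.135, -0.001, 1.429]
ft_force: [-0.2, -0.1, 0.2]
finger_gap: 0.0855
```

Run:
```python
from h import *
import time
for i in range(3):
    s=arm.get_state();print(s['time'],s['tcp_pos'],s['ft_force'],s['moment'])
```

```text
4.525 [ 0.5378953  -0.17697621  0.03108786] [-0.18158641 -0.07083272  0.24825119] [ 0.03720562  0.02377077 -0.03141706]
4.525 [ 0.5378953  -0.17697621  0.03108786] [-0.18158641 -0.07083272  0.24825119] [ 0.03720562  0.02377077 -0.03141706]
4.525 [ 0.5378953  -0.17697621  0.03108786] [-0.18158641 -0.07083272  0.24825119] [ 0.03720562  0.02377077 -0.03141706]
```

Call:
{"op": "step_arm", "data": {
  "steps": [
    [-1, [0, 0, 0], 0],
    [-1, [0, 0, 0], 0],
    [-1, [0, 0, 0], 0],
    [-1, [0, 0, 0], 0],
    [-1, [0, 0, 0], 0]
  ],
  "force": 20
}}

```text
time: 5.15
tcp_pos: [0.5403, -0.1783, 0.0354]
tcp_rot: [3.141, -0.0, 1.428]
ft_force: [-1.9, 1.1, 7.5]
finger_gap: 0.0288
```

Run:
```python
from h import *
s=arm.get_state();print(s['time'],s['tcp_pos'],s['ft_force'],s['moment'],s['finger_gap'])
```

```text
5.15 [ 0.54029081 -0.17831738  0.03541704] [-1.91365169  1.11412287  7.47226011] [ 0.18817733  0.51427644 -0.12768081] 0.028758857471761583
```

Call:
{"op": "step_arm", "data": {
  "steps": [
    [-1, [0, 0, -0.1], 0],
    [-1, [0, 0, -0.1], 0],
    [-1, [0, 0, 0], 0],
    [-1, [0, 0, 0], 0],
    [-1, [0, 0, 0], 0]
  ]
}}

```text
time: 5.78
tcp_pos: [0.5402, -0.1782, 0.0456]
tcp_rot: [-3.141, -0.0, 1.428]
ft_force: [0.9, 0.0, -2.4]
finger_gap: 0.0291
```

Run:
```python
from h import *
s,p,d=cam('wrist');cv2.imwrite('pics/w2.png',p[:,:,::-1])
M=[s['moment']];F=[s['ft_force']]
for i in range(5):
    t=arm.camera('wrist');s=arm.get_state();M.append(s['moment']);F.append(s['ft_force'])
print(s['time'],s['tcp_pos'],np.round(M,3),np.round(F,2),s['finger_gap'])
```

```text
6.075 [ 0.54036097 -0.17823451  0.04575834] [[ 0.021 -0.095  0.004]
 [ 0.044  0.021  0.014]
 [ 0.052 -0.011 -0.018]
 [ 0.049 -0.002  0.008]
 [ 0.052 -0.035 -0.053]
 [ 0.065 -0.016 -0.005]] [[ 0.89  0.05 -2.37]
 [-0.37 -0.13 -2.01]
 [-0.49 -0.03 -1.97]
 [-0.04 -0.61 -2.35]
 [-0.01 -0.46 -2.4 ]
 [ 0.14  0.5  -1.27]] 0.02909018694510853
```

View pics/w2.png

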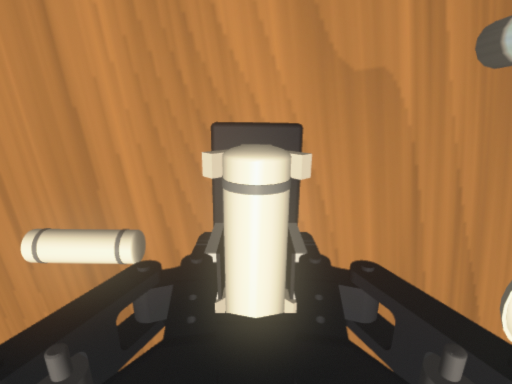

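The float is gripped and held: the force is about -2.2 N and Mx about +0.05, which suggests the heavy end is towards -y. In the picture its +y half is at (256,230). I'll check the tilt by depth, taking more moment samples.

Run:
```python
from h import *
M=[]
for i in range(8):
    s,p,d=cam('wrist');M.append(s['moment'])
print(s['time'],np.mean(M,0),np.std(M,0))
for v in range(150,312,20):
    w=[world('wrist',s,(u,v),depth=d[v,u]) for u in range(250,264)];print(v,np.round(np.median(w,0),4))
```

```text
6.425 [ 0.04271015 -0.01923234  0.00593916] [0.02395444 0.03041241 0.02628041]
150 [ 0.5487 -0.1264  0.0766]
170 [ 0.5477 -0.1333  0.0818]
190 [ 0.5466 -0.1412  0.0824]
210 [ 0.5453 -0.1495  0.0817]
230 [ 0.5441 -0.1583  0.0817]
250 [ 0.5429 -0.1671  0.0819]
270 [ 0.5414 -0.1766  0.0819]
290 [ 0.5401 -0.1865  0.0817]
310 [ 0.5386 -0.1968  0.0819]
```

No tilt yet, because the pads hold it firmly. I'll set it down and re-grip 20 mm towards +y, the presumed light side. That confirms the answer and gives a longer lever.

Call:
{"op": "step_arm", "data": {
  "steps": [
    [-1, [0, 0, 0.1], 0],
    [-1, [0, 0, 0.1], 0],
    [-1, [0, 0, 0], 0],
    [0.2, [0, 0, 0], 0],
    [0.2, [0, 0, 0], 0]
  ]
}}

```text
time: 7.1
tcp_pos: [0.5405, -0.1783, 0.0337]
tcp_rot: [3.142, -0.0, 1.428]
ft_force: [0.0, 0.7, -0.1]
finger_gap: 0.0515
```

Call:
{"op": "step_arm", "data": {
  "steps": [
    [0.2, [0, 0, 0], 0],
    [0.2, [0.33, 0, 0], 0],
    [-1, [0, 0, 0], 0],
    [-1, [0, 0, 0], 0],
    [-1, [0, 0, 0], 0]
  ],
  "force": 20
}}

```text
time: 7.72
tcp_pos: [0.5435, -0.1571, 0.034]
tcp_rot: [-3.142, -0.002, 1.43]
ft_force: [1.1, 4.7, 2.2]
finger_gap: 0.0296
```

Call:
{"op": "step_arm", "data": {
  "steps": [
    [-1, [0, 0, 0], 0],
    [-1, [0, 0, -0.1], 0],
    [-1, [0, 0, -0.15], 0],
    [-1, [0, 0, 0], 0],
    [-1, [0, 0, 0], 0]
  ]
}}

```text
time: 8.35
tcp_pos: [0.5431, -0.159, 0.0489]
tcp_rot: [-3.142, 0.0, 1.428]
ft_force: [-0.8, 0.1, -1.3]
finger_gap: 0.0294
```

Run:
```python
from h import *
M=[];F=[]
for i in range(8):
    s,p,d=cam('wrist');M.append(s['moment']);F.append(s['ft_force'])
cv2.imwrite('pics/w3.png',p[:,:,::-1])
print(s['time'],np.mean(M,0),np.mean(F,0),s['tcp_pos'],s['finger_gap'])
for v in range(150,322,20):
    w=[world('wrist',s,(u,v),depth=d[v,u]) for u in range(250,264)];print(v,np.round(np.median(w,0),4))
```

```text
8.7 [ 0.10071119 -0.00387196 -0.00167724] [ 0.0768161  -0.01812215 -2.18687017] [ 0.54313248 -0.15861374  0.04869949] 0.0295024845832189
150 [ 0.5502 -0.1168  0.0013]
170 [ 0.5485 -0.1285  0.0111]
190 [ 0.5475 -0.1347  0.0373]
210 [ 0.548  -0.1302  0.0845]
230 [ 0.5469 -0.1379  0.0862]
250 [ 0.5457 -0.1467  0.0863]
270 [ 0.5443 -0.1561  0.0864]
290 [ 0.543 -0.166  0.086]
310 [ 0.5414 -0.1763  0.0857]
```

This confirms it. Mx doubled to 0.10 Nm with a weight of 2.19 N, so the heavy end is at -y and the grip is on the light half. The pads' friction still keeps the float level. Here, just above the cradle where a slip is harmless, I'll test easing the finger target until the float pivots in the jaws.

Call:
{"op": "step_arm", "data": {
  "steps": [
    [-0.35, [0, 0, 0], 0],
    [-0.35, [0, 0, 0], 0],
    [-0.33, [0, 0, 0], 0],
    [-0.33, [0, 0, 0], 0],
    [-0.33, [0, 0, 0], 0]
  ]
}}

```text
time: 9.38
tcp_pos: [0.5432, -0.1586, 0.0489]
tcp_rot: [-3.142, -0.0, 1.428]
ft_force: [-0.1, 0.5, -2.3]
finger_gap: 0.0298
```

```bash
cat >> h.py <<'E'
def tilt(n=1):
    s,p,d=cam('wrist');pts=[]
    for v in range(180,316,4):
        w=[world('wrist',s,(u,v),depth=d[v,u]) for u in range(250,264,3) if d[v,u]>0]
        if w: 
            w=np.median(w,0)
            if abs(w[2]-s['tcp_pos'][2]-.037)<.03: pts.append(w)
    if len(pts)>3:
        pts=np.array(pts);h=(pts[:,:2]-pts[0,:2])@np.array([np.cos(s['tcp_rot'][2]),np.sin(s['tcp_rot'][2])])
        print('slope deg (+: +x tool end up)',np.degrees(np.arctan(np.polyfit(h,pts[:,2],1)[0])),len(pts),pts[0],pts[-1])
    print(s['time'],'gap',s['finger_gap'],'F',s['ft_force'],'M',s['moment'],s['tcp_pos']);return s,p,d
E
python3 -c "
from h import *
tilt()"
```

```text
slope deg (+: +x tool end up) -7.675255709099555 31 [ 0.5482433  -0.12813269  0.06483979] [ 0.54119942 -0.17719774  0.08589555]
9.375 gap 0.029766684227456586 F [-0.10062303  0.49006623 -2.31058727] M [ 0.03259404 -0.01554533  0.0594876 ] [ 0.54323127 -0.15860862  0.04887789]
```

```bash
sed -i 's/range(180,316,4)/range(228,316,4)/' h.py
```

Call:
{"op": "step_arm", "data": {
  "steps": [
    [-0.32, [0, 0, 0], 0],
    [-0.32, [0, 0, 0], 0],
    [-0.315, [0, 0, 0], 0],
    [-0.315, [0, 0, 0], 0],
    [-0.315, [0, 0, 0], 0]
  ]
}}

```text
time: 10.05
tcp_pos: [0.5432, -0.1586, 0.0488]
tcp_rot: [-3.142, -0.0, 1.428]
ft_force: [-0.0, 0.8, -1.2]
finger_gap: 0.0291
```

```bash
python3 -c "
from h import *
tilt()"
```

```text
slope deg (+: +x tool end up) 0.7273271209931531 22 [ 0.54690071 -0.13699824  0.08610616] [ 0.54114495 -0.177404    0.08580511]
10.05 gap 0.029141340864881096 F [-0.0202302   0.83729441 -1.18720952] M [ 0.12627518 -0.04231401 -0.05291223] [ 0.54321449 -0.15860634  0.04884954]
```

Call:
{"op": "step_arm", "data": {
  "steps": [
    [-0.31, [0, 0, 0], 0],
    [-0.31, [0, 0, 0], 0],
    [-0.31, [0, 0, 0], 0],
    [-0.305, [0, 0, 0], 0],
    [-0.305, [0, 0, 0], 0]
  ]
}}

```text
time: 10.72
tcp_pos: [0.5428, -0.1585, 0.0488]
tcp_rot: [-3.141, -0.0, 1.428]
ft_force: [-0.7, 0.8, -0.4]
finger_gap: 0.0297
```

```bash
python3 -c "
from h import *
tilt()"
```

```text
slope deg (+: +x tool end up) 12.738672485464441 22 [ 0.54687955 -0.13518803  0.09020234] [ 0.54030171 -0.18104196  0.08059705]
10.725 gap 0.029727990907290145 F [-0.67492996  0.80781161 -0.40492682] M [ 0.16010222  0.23467599 -0.0241788 ] [ 0.54283455 -0.15846512  0.04882987]
```

It pivots at -0.305: tilt 12.7°, heavy end down. I'll clamp, raise it so it can hang clear of the V's, then ease again in short pulses.

Call:
{"op": "step_arm", "data": {
  "steps": [
    [-1, [0, 0, 0], 0],
    [-1, [0, 0, 0], 0],
    [-1, [0, 0, -0.5], 0],
    [-1, [0, 0, -0.7], 0],
    [-1, [0, 0, 0], 0]
  ]
}}

```text
time: 11.4
tcp_pos: [0.546, -0.1596, 0.1238]
tcp_rot: [3.134, 0.001, 1.428]
ft_force: [0.0, -0.6, -1.8]
finger_gap: 0.0291
```

Call:
{"op": "step_arm", "data": {
  "steps": [
    [-0.32, [0, 0, 0], 0],
    [-0.308, [0, 0, 0], 0],
    [-0.308, [0, 0, 0], 0],
    [-0.308, [0, 0, 0], 0],
    [-0.5, [0, 0, 0], 0]
  ]
}}

```text
time: 12.02
tcp_pos: [0.5431, -0.1586, 0.1206]
tcp_rot: [-3.141, -0.0, 1.428]
ft_force: [-0.3, -0.2, -1.6]
finger_gap: 0.0291
```

```bash
python3 -c "
from h import *
s,p,d=tilt()
cv2.imwrite('pics/w4.png',p[:,:,::-1])"
```

```text
slope deg (+: +x tool end up) 13.153231637696724 22 [ 0.54713712 -0.13514027  0.16223649] [ 0.54046482 -0.18181735  0.15205081]
12.025 gap 0.029096365768296155 F [-0.28940162 -0.21960205 -1.62300239] M [ 0.10254635 -0.04256231 -0.00594732] [ 0.54314351 -0.15860294  0.12059874]
```

View pics/w4.png

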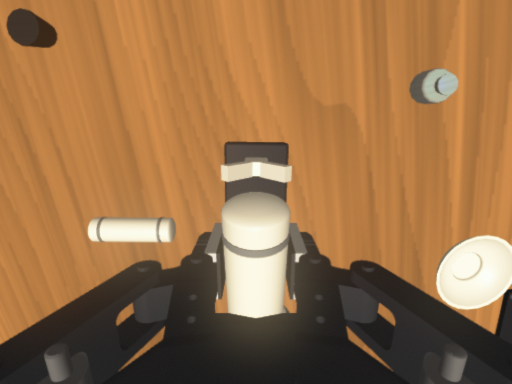

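The picture shows the float held, with its light end tipped up at (256,230) and the cradle clear below. Next is a slightly looser pulse.

Call:
{"op": "step_arm", "data": {
  "steps": [
    [-0.31, [0, 0, 0], 0],
    [-0.305, [0, 0, 0], 0],
    [-0.305, [0, 0, 0], 0],
    [-0.305, [0, 0, 0], 0],
    [-0.5, [0, 0, 0], 0]
  ]
}}

```text
time: 12.7
tcp_pos: [0.5432, -0.1586, 0.1209]
tcp_rot: [3.142, -0.0, 1.428]
ft_force: [-0.1, 0.1, -2.1]
finger_gap: 0.0298
```

```bash
python3 -c "
from h import *
s,p,d=tilt()"
```

```text
slope deg (+: +x tool end up) 31.309359775275684 17 [ 0.54717501 -0.13539819  0.16229926] [ 0.54028938 -0.18385137  0.13379752]
12.7 gap 0.02984728562161465 F [-0.07675098  0.14467322 -2.08926716] M [ 0.10376762 -0.02357849 -0.02566123] [ 0.54323563 -0.15864139  0.1208629 ]
```

Call:
{"op": "step_arm", "data": {
  "steps": [
    [-0.31, [0, 0, 0], 0],
    [-0.305, [0, 0, 0], 0],
    [-0.305, [0, 0, 0], 0],
    [-0.305, [0, 0, 0], 0],
    [-0.5, [0, 0, 0], 0]
  ]
}}

```text
time: 13.38
tcp_pos: [0.5433, -0.1586, 0.1209]
tcp_rot: [3.142, -0.0, 1.428]
ft_force: [-0.4, -0.4, -1.0]
finger_gap: 0.0294
```

```bash
python3 -c "
from h import *
s,p,d=tilt()
a=cam('scene');cv2.imwrite('pics/s5.png',cv2.resize(a[1][150:310,140:300,::-1],None,fx=2.4,fy=2.4));cv2.imwrite('pics/w5.png',p[:,:,::-1])
i=cv2.imread('pics/s5.png');cv2.imwrite('pics/c5.png',np.hstack([i,cv2.resize(p[:,:,::-1],(512,384))[:,80:432]]))"
```

```text
slope deg (+: +x tool end up) 31.717672194513703 17 [ 0.54722764 -0.13534231  0.16204021] [ 0.54027248 -0.18447229  0.13279403]
13.375 gap 0.029414240221156608 F [-0.43855255 -0.35696056 -1.02184563] M [ 0.05400151 -0.02560536  0.03148184] [ 0.54326118 -0.15861836  0.12085605]
```

View pics/c5.png

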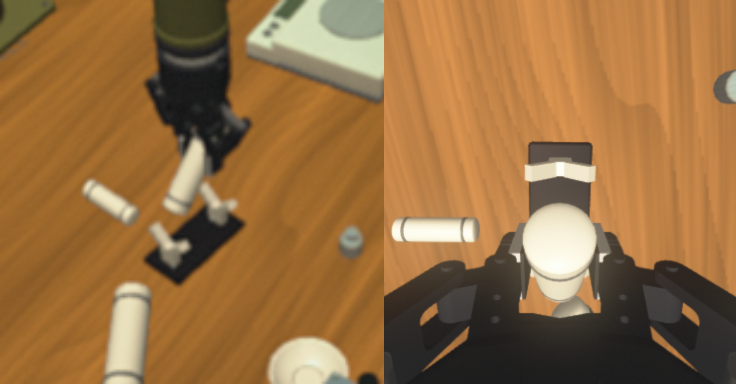

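The picture shows the float hanging steeply, heavy end down, pinched between the pads. I'll raise it a little and give two more pulses towards vertical.

Call:
{"op": "step_arm", "data": {
  "steps": [
    [-0.5, [0, 0, -0.4], 0],
    [-0.31, [0, 0, 0], 0],
    [-0.303, [0, 0, 0], 0],
    [-0.303, [0, 0, 0], 0],
    [-0.5, [0, 0, 0], 0]
  ]
}}

```text
time: 14.1
tcp_pos: [0.5429, -0.1585, 0.1443]
tcp_rot: [-3.14, -0.0, 1.428]
ft_force: [0.1, 0.1, -2.5]
finger_gap: 0.0299
```

```bash
cat >> h.py <<'E'
def lean():
    s,p,d=cam('wrist');P=[]
    for v in range(120,320,3):
        for u in range(190,330,3):
            if d[v,u]>0 and p[v,u].min()>90:
                w=world('wrist',s,(u,v),depth=d[v,u])
                if abs(w[2]-s['tcp_pos'][2]-.02)<.05 : P.append(w)
    P=np.array(P);ax=np.array([np.cos(s['tcp_rot'][2]),np.sin(s['tcp_rot'][2])])
    h=(P[:,:2]-s['tcp_pos'][:2])@ax;z=P[:,2]-s['tcp_pos'][2]
    for a in np.arange(-.03,.05,.005):
        m=abs(h-a)<.0025
        if m.sum()>3: print('along %.3f  zrel med %.4f max %.4f n %d'%(a,np.median(z[m]),z[m].max(),m.sum()))
    print(s['time'],s['finger_gap'],s['ft_force'],s['moment'],s['tcp_pos']);return s,p,d
E
python3 -c "
from h import *
lean()"
```

```text
along -0.030  zrel med 0.0065 max 0.0083 n 8
along -0.025  zrel med 0.0114 max 0.0158 n 11
along -0.020  zrel med 0.0161 max 0.0209 n 9
along -0.015  zrel med 0.0228 max 0.0253 n 11
along -0.010  zrel med 0.0288 max 0.0392 n 15
along -0.005  zrel med 0.0350 max 0.0384 n 15
along 0.000  zrel med 0.0415 max 0.0435 n 14
along 0.005  zrel med 0.0443 max 0.0477 n 25
along 0.010  zrel med 0.0390 max 0.0500 n 137
along 0.015  zrel med 0.0467 max 0.0499 n 120
along 0.020  zrel med 0.0433 max 0.0474 n 126
along 0.025  zrel med 0.0386 max 0.0431 n 127
along 0.030  zrel med 0.0334 max 0.0370 n 41
14.1 0.029920808446751802 [ 0.0598448   0.07145041 -2.50068572] [ 0.06193444 -0.04141785  0.03310065] [ 0.54288313 -0.15849961  0.14426535]
```

The upper side's slope gives a tilt of about 50°. I'll give longer pulses.

Call:
{"op": "step_arm", "data": {
  "steps": [
    [-0.305, [0, 0, 0], 0],
    [-0.303, [0, 0, 0], 0],
    [-0.303, [0, 0, 0], 0],
    [-0.303, [0, 0, 0], 0],
    [-0.303, [0, 0, 0], 0]
  ]
}}

```text
time: 14.78
tcp_pos: [0.5433, -0.1587, 0.1449]
tcp_rot: [3.142, -0.0, 1.428]
ft_force: [-1.0, -0.2, -1.6]
finger_gap: 0.0297
```

```bash
python3 -c "
from h import *
lean()"
```

```text
along -0.030  zrel med 0.0065 max 0.0087 n 8
along -0.025  zrel med 0.0110 max 0.0156 n 9
along -0.020  zrel med 0.0166 max 0.0197 n 10
along -0.015  zrel med 0.0227 max 0.0254 n 12
along -0.010  zrel med 0.0288 max 0.0398 n 16
along -0.005  zrel med 0.0356 max 0.0403 n 14
along 0.000  zrel med 0.0417 max 0.0433 n 14
along 0.005  zrel med 0.0430 max 0.0477 n 25
along 0.010  zrel med 0.0392 max 0.0508 n 141
along 0.015  zrel med 0.0468 max 0.0502 n 116
along 0.020  zrel med 0.0434 max 0.0468 n 133
along 0.025  zrel med 0.0386 max 0.0426 n 121
along 0.030  zrel med 0.0339 max 0.0372 n 43
14.775 0.029703463595183912 [-1.01018447 -0.18904374 -1.62785913] [ 0.01885688  0.02453634 -0.06052449] [ 0.54325621 -0.15865276  0.14489908]
```

Call:
{"op": "step_arm", "data": {
  "steps": [
    [-0.3, [0, 0, 0], 0],
    [-0.3, [0, 0, 0], 0],
    [-0.3, [0, 0, 0], 0],
    [-0.3, [0, 0, 0], 0],
    [-0.5, [0, 0, 0], 0]
  ]
}}

```text
time: 15.45
tcp_pos: [0.5432, -0.1587, 0.1449]
tcp_rot: [3.142, -0.0, 1.428]
ft_force: [-0.0, -0.1, -2.1]
finger_gap: 0.0295
```

```bash
python3 -c "
from h import *
lean()" | sed -n '2,5p;$p'
```

```text
along -0.005  zrel med 0.0380 max 0.0393 n 40
along 0.000  zrel med 0.0391 max 0.0410 n 67
along 0.005  zrel med 0.0397 max 0.0420 n 83
along 0.010  zrel med 0.0375 max 0.0412 n 177
15.45 0.029461799940134897 [-0.00310359 -0.09877925 -2.08223493] [-0.0684754   0.01368163 -0.01770553] [ 0.54323634 -0.15868168  0.14486027]
```

```bash
python3 -c "
from h import *
s,p,d=lean()
a=cam('scene');i=cv2.resize(a[1][150:310,140:300,::-1],None,fx=2.4,fy=2.4)
cv2.imwrite('pics/c6.png',np.hstack([i,p[:,80:432,::-1]]))"
```

```text
along -0.010  zrel med 0.0369 max 0.0394 n 18
along -0.005  zrel med 0.0378 max 0.0397 n 44
along 0.000  zrel med 0.0393 max 0.0410 n 61
along 0.005  zrel med 0.0395 max 0.0414 n 85
along 0.010  zrel med 0.0377 max 0.0419 n 182
along 0.015  zrel med 0.0334 max 0.0407 n 147
along 0.020  zrel med 0.0106 max 0.0374 n 174
along 0.025  zrel med -0.0222 max -0.0117 n 26
15.5 0.029613438288852816 [ 0.19290223  0.5810508  -1.63615545] [-0.04407573  0.0101613  -0.07370032] [ 0.54326553 -0.15868433  0.14485963]
```

View pics/c6.png

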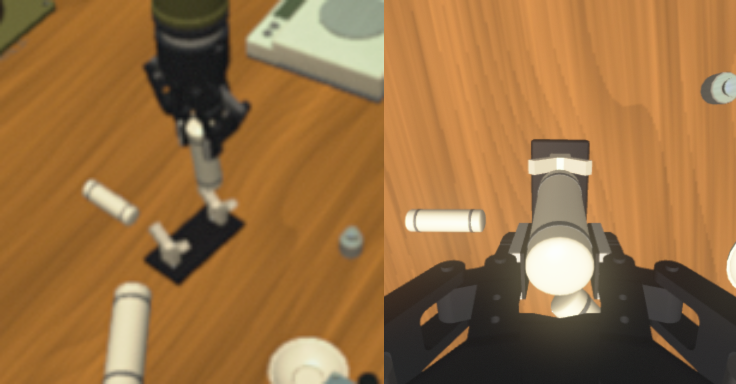

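The picture shows the float hanging nearly vertical, heavy end down. It has slipped down several mm, with the top cap at (560,265) in the composite. I'll measure its axis in the current wrist data.

```bash
cat >> h.py <<'E'
def axis():
    s,p,d=cam('wrist');P=[]
    for v in range(120,320,2):
        for u in range(200,312,2):
            if d[v,u]>0:
                w=world('wrist',s,(u,v),depth=d[v,u]);q=w-s['tcp_pos']
                if -.075<q[2]<.06 and np.hypot(q[0],q[1])<.045: P.append(q)
    P=np.array(P);y=s['tcp_rot'][2];ax=np.array([np.cos(y),np.sin(y)]);l=np.array([np.sin(y),-np.cos(y)])
    h=P[:,:2]@ax;t=P[:,:2]@l;z=P[:,2]
    for a in np.arange(-.07,.06,.01):
        m=(abs(z-a)<.005)&(abs(t)<.006)
        if m.sum()>3: print('z %.3f h max %.4f med %.4f n %d'%(a,h[m].max(),np.median(h[m]),m.sum()))
    return s
E
python3 -c "
from h import *
axis()"
```

```text
Traceback (most recent call last):
  File "h.py", line 61, in axis
    w=world('wrist',s,(u,v),depth=d[v,u]);q=w-s['tcp_pos']
  File "h.py", line 10, in world
    c=arm.get_calibration(n);u=ray(c,xy);v=np.array([u[0],u[1],1])
ValueError: time passes only in moves, steps and waits
```

```bash
sed -i "s/c=arm.get_calibration(n);u=ray/c=cal(n);u=ray/; s/^def world/import functools\n@functools.lru_cache(None)\ndef cal(n): return arm.get_calibration(n)\ndef world/" h.py
python3 -c "
from h import *
axis()"
```

```text
z -0.050 h max 0.0272 med 0.0263 n 16
z -0.040 h max 0.0266 med 0.0252 n 24
z -0.030 h max 0.0251 med 0.0242 n 26
z -0.020 h max 0.0238 med 0.0233 n 29
z -0.010 h max 0.0234 med 0.0224 n 31
z 0.000 h max 0.0228 med 0.0213 n 45
z 0.010 h max 0.0209 med 0.0204 n 49
z 0.020 h max 0.0204 med 0.0194 n 55
z 0.030 h max 0.0199 med 0.0183 n 84
z 0.040 h max 0.0183 med 0.0075 n 428
```

The axis is 5.7° past vertical and the bottom is about 63 mm below the TCP. I'll clamp at 20 N, raise it, and move gently towards the balance.

Call:
{"op": "step_arm", "data": {
  "steps": [
    [-1, [0, 0, 0], 0],
    [-1, [0, 0, -0.3], 0],
    [-1, [0.1, 0, -0.4], 0],
    [-1, [0.4, -0.05, -0.2], 0],
    [-1, [0.6, -0.08, 0], 0]
  ],
  "force": 20
}}

```text
time: 16.32
tcp_pos: [0.5457, -0.0932, 0.2001]
tcp_rot: [3.139, 0.001, 1.425]
ft_force: [0.6, 1.1, -1.7]
finger_gap: 0.0297
```

Call:
{"op": "step_arm", "data": {
  "steps": [
    [-1, [0.7, -0.08, 0], 0],
    [-1, [0.7, -0.08, 0], 0],
    [-1, [0.7, -0.08, 0], 0],
    [-1, [0.7, -0.08, 0], 0],
    [-1, [0.4, -0.05, 0], 0]
  ]
}}

```text
time: 16.95
tcp_pos: [0.5499, 0.1043, 0.1988]
tcp_rot: [-3.141, -0.002, 1.432]
ft_force: [0.7, -0.6, -2.4]
finger_gap: 0.0294
```

Call:
{"op": "step_arm", "data": {
  "steps": [
    [-1, [0.2, 0, 0], 0],
    [-1, [0.1, 0, 0], 0],
    [-1, [0, 0, 0], 0],
    [-1, [0, 0, 0], 0],
    [-1, [0, 0, 0], 0]
  ]
}}

```text
time: 17.58
tcp_pos: [0.5528, 0.1178, 0.199]
tcp_rot: [3.142, 0.0, 1.427]
ft_force: [-0.1, 0.8, -2.6]
finger_gap: 0.0292
```

```bash
python3 -c "
from h import *
s=axis();print(s['tcp_pos'],s['tcp_rot'])
s,p,d=cam('wrist')
print([(r['xy'],r['conf'],world('wrist',s,r['xy'],z=.074)) for r in arm.pinpoint('wrist','pan_top')[:2]])
print(world('top',s,(190,198),z=.074))
P=[]
for v in range(0,384,3):
  for u in range(0,512,3):
    if d[v,u]>0 :
      w=world('wrist',s,(u,v),depth=d[v,u])
      if .067<w[2]<.085 and w[1]>.13: P.append(w)
P=np.array(P);print(len(P),P.min(0),P.max(0),np.median(P[:,2]),cv2.minEnclosingCircle(P[:,:2].astype(np.float32)))
cv2.imwrite('pics/w7.png',p[:,:,::-1])"
```

```text
z -0.050 h max 0.0273 med 0.0263 n 17
z -0.040 h max 0.0266 med 0.0252 n 23
z -0.030 h max 0.0250 med 0.0241 n 28
z -0.020 h max 0.0237 med 0.0231 n 27
z -0.010 h max 0.0233 med 0.0222 n 35
z 0.000 h max 0.0222 med 0.0212 n 43
z 0.010 h max 0.0214 med 0.0202 n 48
z 0.020 h max 0.0207 med 0.0193 n 58
z 0.030 h max 0.0196 med 0.0182 n 84
z 0.040 h max 0.0184 med 0.0072 n 423
[0.55275754 0.11775046 0.19895219] [3.14155065e+00 3.82789557e-04 1.42685865e+00]
[([222.8, 57.9], 0.62, array([0.54093923, 0.23435843, 0.074     ]))]
[0.53964612 0.23106049 0.074     ]
1274 [0.4892878  0.18180216 0.07272744] [0.59283877 0.28278727 0.07754397] 0.07510218881887834 ((0.5407902002334595, 0.23230528831481934), 0.05219843611121178)
```

View pics/w7.png

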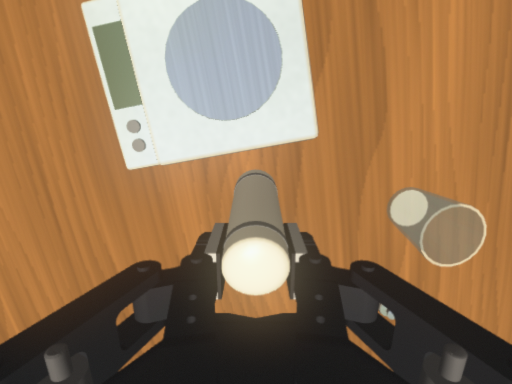

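The pan is fully visible at (224,58) in the wrist picture. Three measurements agree on its centre within a few mm, at (0.541,0.232). The float's grip is unchanged. I'll move over the pan and down to about 4 mm clearance.

Call:
{"op": "step_arm", "data": {
  "steps": [
    [-1, [0.2, -0.07, 0], 0],
    [-1, [0.5, -0.13, 0], 0],
    [-1, [0.5, -0.13, 0], 0],
    [-1, [0.36, -0.1, 0], 0],
    [-1, [0.15, -0.04, 0], 0]
  ]
}}

```text
time: 18.35
tcp_pos: [0.5384, 0.2273, 0.1987]
tcp_rot: [-3.141, -0.001, 1.432]
ft_force: [0.3, -0.5, -1.2]
finger_gap: 0.0293
```

Call:
{"op": "step_arm", "data": {
  "steps": [
    [-1, [0, 0, 0.3], 0],
    [-1, [0, 0, 0.35], 0],
    [-1, [0, 0, 0.22], 0],
    [-1, [0, 0, 0.1], 0],
    [-1, [0, 0, 0], 0]
  ]
}}

```text
time: 18.98
tcp_pos: [0.5394, 0.2242, 0.1406]
tcp_rot: [-3.141, 0.0, 1.428]
ft_force: [-0.1, -0.5, -2.7]
finger_gap: 0.0294
```

```bash
python3 -c "
from h import *
s=axis()
F=[]
for i in range(6):
  s,p,d=cam('wrist');F.append(s['ft_force'])
print(s['tcp_pos'],np.mean(F,0),s['time'])
s,p,d=cam('scene');cv2.imwrite('pics/s8.png',cv2.resize(p[60:260,200:400,::-1],None,fx=3,fy=3,interpolation=2))"
```

```text
z -0.070 h max 0.0444 med 0.0370 n 83
z -0.060 h max 0.0431 med 0.0326 n 27
z -0.050 h max 0.0274 med 0.0265 n 12
z -0.040 h max 0.0265 med 0.0252 n 27
z -0.030 h max 0.0250 med 0.0241 n 28
z -0.020 h max 0.0240 med 0.0231 n 27
z -0.010 h max 0.0234 med 0.0222 n 34
z 0.000 h max 0.0223 med 0.0211 n 43
z 0.010 h max 0.0214 med 0.0202 n 50
z 0.020 h max 0.0203 med 0.0192 n 57
z 0.030 h max 0.0200 med 0.0183 n 88
z 0.040 h max 0.0184 med 0.0073 n 427
[0.5396519  0.22452486 0.14119623] [-0.2576698   0.14792256 -2.37011007] 19.275
```

View pics/s8.png

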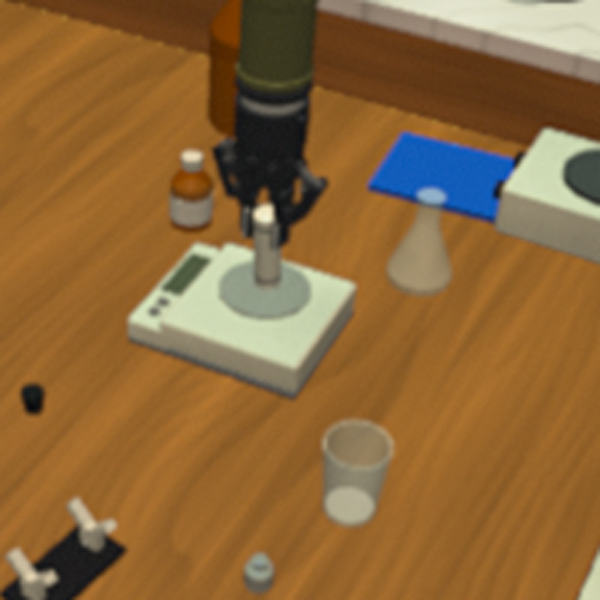

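The picture shows the float at (267,245), upright just above the pan. I'll lower it in small steps and watch the force.

Call:
{"op": "step_arm", "data": {
  "steps": [
    [-1, [0, 0, 0.015], 0],
    [-1, [0, 0, 0.015], 0],
    [-1, [0, 0, 0.015], 0],
    [-1, [0, 0, 0.01], 0],
    [-1, [0, 0, 0], 0]
  ]
}}

```text
time: 20.0
tcp_pos: [0.5394, 0.2244, 0.1374]
tcp_rot: [3.142, -0.0, 1.428]
ft_force: [0.1, 0.5, 0.1]
finger_gap: 0.0295
```

```bash
cat >> h.py <<'E'
def force(n=6):
    F=[]
    for i in range(n): arm.camera('wrist');s=arm.get_state();F.append(np.r_[s['ft_force'],s['moment']])
    print(s['time'],s['tcp_pos'],np.round(np.mean(F,0),3))
E
python3 -c "
from h import *
force()"
```

```text
20.3 [0.53933264 0.22437206 0.13741721] [-0.405 -0.137 -0.831 -0.022  0.095  0.023]
```

Call:
{"op": "step_arm", "data": {
  "steps": [
    [-1, [0, 0, 0.01], 0],
    [-1, [0, 0, 0.01], 0],
    [-1, [0, 0, 0], 0],
    [-1, [0, 0, 0], 0],
    [-1, [0, 0, 0], 0]
  ]
}}

```text
time: 20.92
tcp_pos: [0.5394, 0.2244, 0.1362]
tcp_rot: [3.142, -0.0, 1.428]
ft_force: [-0.6, 0.3, 1.4]
finger_gap: 0.0295
```

```bash
python3 -c "
from h import *
force()"
```

```text
21.225 [0.5393877  0.2243624  0.13619784] [-0.729 -0.253  0.522 -0.031  0.169 -0.013]
```

The pan now carries the full weight and about 0.5 N more. I'll release slowly so the float rights itself between the pads.

Call:
{"op": "step_arm", "data": {
  "steps": [
    [-0.31, [0, 0, 0], 0],
    [-0.3, [0, 0, 0], 0],
    [-0.295, [0, 0, 0], 0],
    [-0.29, [0, 0, 0], 0],
    [-0.28, [0, 0, 0], 0]
  ]
}}

```text
time: 21.85
tcp_pos: [0.5394, 0.2244, 0.1362]
tcp_rot: [3.141, -0.0, 1.428]
ft_force: [-0.3, 0.5, 0.4]
finger_gap: 0.0304
```

Call:
{"op": "step_arm", "data": {
  "steps": [
    [-0.27, [0, 0, 0], 0],
    [-0.26, [0, 0, 0], 0],
    [-0.25, [0, 0, 0], 0],
    [-0.24, [0, 0, 0], 0],
    [-0.23, [0, 0, 0], 0]
  ]
}}

```text
time: 22.48
tcp_pos: [0.5393, 0.2244, 0.1362]
tcp_rot: [-3.142, -0.0, 1.428]
ft_force: [-0.7, -0.1, 0.2]
finger_gap: 0.0327
```

```bash
python3 -c "
from h import *
axis();force(3)"
```

```text
z -0.060 h max 0.0448 med 0.0359 n 105
z -0.050 h max 0.0274 med 0.0271 n 14
z -0.040 h max 0.0268 med 0.0261 n 21
z -0.030 h max 0.0262 med 0.0253 n 24
z -0.020 h max 0.0253 med 0.0246 n 25
z -0.010 h max 0.0249 med 0.0240 n 30
z 0.000 h max 0.0240 med 0.0233 n 41
z 0.010 h max 0.0237 med 0.0226 n 44
z 0.020 h max 0.0229 med 0.0221 n 50
z 0.030 h max 0.0226 med 0.0214 n 76
z 0.040 h max 0.0218 med 0.0104 n 446
22.675 [0.53935479 0.22435841 0.13619188] [ 0.036  0.416 -0.068  0.029  0.023 -0.012]
```

Released, the lean is now about 4° and still shrinking. I'll open wider.

Call:
{"op": "step_arm", "data": {
  "steps": [
    [-0.2, [0, 0, 0], 0],
    [-0.15, [0, 0, 0], 0],
    [-0.1, [0, 0, 0], 0],
    [0, [0, 0, 0], 0],
    [0.1, [0, 0, 0], 0]
  ]
}}

```text
time: 23.3
tcp_pos: [0.5394, 0.2244, 0.1362]
tcp_rot: [3.142, -0.0, 1.428]
ft_force: [-0.7, -0.5, -0.0]
finger_gap: 0.0469
```

Call:
{"op": "step_arm", "data": {
  "steps": [
    [0.3, [0, 0, 0], 0],
    [0.5, [0, 0, 0], 0],
    [0.5, [0, 0, 0], 0],
    [0.5, [0, 0, 0], 0],
    [0.5, [0, 0, 0], 0]
  ]
}}

```text
time: 23.92
tcp_pos: [0.5394, 0.2244, 0.1362]
tcp_rot: [3.142, -0.0, 1.428]
ft_force: [-0.5, 0.7, 0.4]
finger_gap: 0.0643
```

```bash
python3 -c "
from h import *
axis();s,p,d=cam('wrist');cv2.imwrite('pics/w9.png',p[:,:,::-1])"
```

```text
z -0.060 h max 0.0447 med 0.0359 n 105
z -0.050 h max 0.0275 med 0.0272 n 12
z -0.040 h max 0.0267 med 0.0262 n 21
z -0.030 h max 0.0262 med 0.0255 n 24
z -0.020 h max 0.0257 med 0.0248 n 24
z -0.010 h max 0.0249 med 0.0242 n 30
z 0.000 h max 0.0243 med 0.0235 n 38
z 0.010 h max 0.0237 med 0.0229 n 45
z 0.020 h max 0.0231 med 0.0223 n 49
z 0.030 h max 0.0232 med 0.0217 n 76
z 0.040 h max 0.0220 med 0.0106 n 453
```

View pics/w9.png

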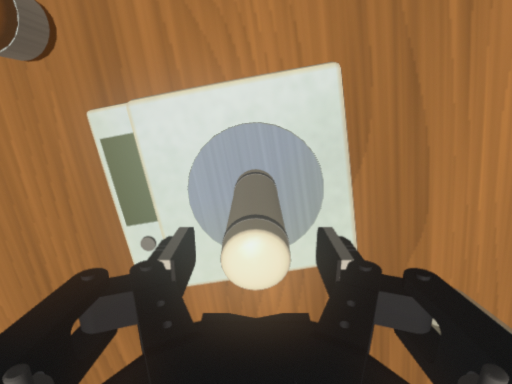

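The float stands free on the pan in the picture, with its cap at (256,258), and is steady. I'll withdraw straight up.

Call:
{"op": "step_arm", "data": {
  "steps": [
    [0.7, [0, 0, -0.15], 0],
    [0.7, [0, 0, -0.4], 0],
    [0.7, [0, 0, -0.6], 0],
    [0.7, [0, 0, -0.6], 0],
    [0.7, [0, 0, 0], 0]
  ]
}}

```text
time: 24.65
tcp_pos: [0.5414, 0.2249, 0.2447]
tcp_rot: [3.136, -0.004, 1.428]
ft_force: [-0.2, 0.8, -0.5]
finger_gap: 0.0727
```

```bash
python3 -c "
from h import *
s,p,d=cam('scene');cv2.imwrite('pics/s9.png',cv2.resize(p[60:260,200:400,::-1],None,fx=3,fy=3,interpolation=2))
print(s['tcp_pos'],s['time'])
for k in range(2):
  s,p,d=cam('wrist')
  P=np.array([world('wrist',s,(u,v),depth=d[v,u]) for v in range(0,384,3) for u in range(0,512,3) if d[v,u]>0])
  T=P[(P[:,2]>.085)&(abs(P[:,0]-.541)<.06)&(abs(P[:,1]-.23)<.06)&(P[:,2]<.2)]
  for lo in (.085,.10,.12,.14,.16,.17):
    q=T[(T[:,2]>lo)&(T[:,2]<lo+.015)];print(lo,len(q),q.min(0).round(4),q.max(0).round(4)) if len(q) else 0
"
```

```text
[0.54142923 0.22493619 0.24469463] 24.65
0.085 8 [0.5267 0.2402 0.0894] [0.553  0.2511 0.0957]
0.1 9 [0.5315 0.241  0.1004] [0.555  0.25   0.1106]
0.12 10 [0.532  0.241  0.1216] [0.5537 0.2489 0.1335]
0.14 14 [0.5298 0.237  0.1407] [0.5549 0.2475 0.1542]
0.16 58 [0.5264 0.2165 0.1613] [0.5561 0.2463 0.175 ]
0.17 125 [0.5264 0.2165 0.1705] [0.5555 0.2458 0.1781]
0.085 10 [0.5294 0.2355 0.0894] [0.5566 0.2508 0.0974]
0.1 9 [0.5299 0.2428 0.1019] [0.5535 0.2497 0.1133]
0.12 15 [0.5306 0.2382 0.1204] [0.5555 0.2489 0.1345]
0.14 16 [0.5289 0.2391 0.1413] [0.5541 0.2471 0.1544]
0.16 53 [0.5263 0.216  0.1606] [0.5551 0.2462 0.175 ]
0.17 125 [0.5263 0.216  0.1719] [0.5546 0.2457 0.1781]
```

View pics/s9.png

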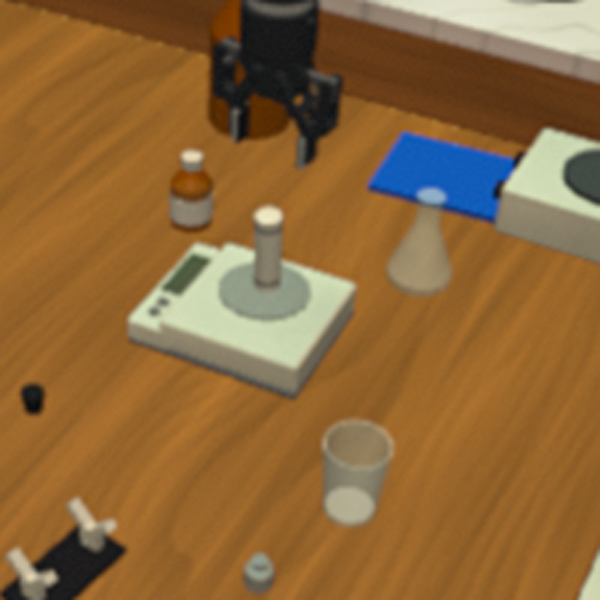

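The float stands alone on the pan at (267,247) in the picture, with its axis within about 5 mm of the pan's centre. Its position is steady between frames and the gripper is clear. Handing in.

```bash
python3 -c "
from h import *
print(arm.close_job())"
```

```text
the job is handed in; nothing more can be done
None
```

The float is standing by itself, heavy end down, on the balance pan, and I handed the job in at about 25 s. The interface reports no verdict.

- **Finding the heavy end:** I lifted the float twice, first at its middle and then 20 mm towards +y. The moment rose from about 0.043 to 0.10 N m under a weight of about 2.2 N, so the lead is in the -y end.
- **Setting it upright:** The pads held the float level even at 20 N. I eased the fingers in short pulses until it swung heavy end down, lowered it onto the pan under force feedback, and released it slowly.
- **Slip during the swing:** The float slid about 8 mm down in the pads in the last pulse. It stayed gripped, and I allowed for the slip when lowering.
- **Last checks:**
  - It was steady from frame to frame after release.
  - Its axis was about 5 mm or less from the pan's centre, and its top was at 0.178 m.
  - The gripper had withdrawn clear.
  - In the final picture, which shows only part of the bench, the bystanders looked undisturbed.
- **Less certain:**
  - The measured lean was 2–4°. That is inside the 10° limit, and part of it may be calibration error.
  - I could not read how far the pan was pressed down. At the last touch the force reading suggested about 2.9 N on it, well under the 7 N limit.

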